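# Hold the sample wheel's release key turned

## Task

Free the sample wheel of the analyser: take the key with the rectangular head out of its stand, push it fully home into the keyhole of the lock turret on the sampler (wiggle it if the sticky pins hold it up), and only then turn it a quarter turn clockwise as seen from above, against its return spring. Finish still gripping the key and holding it turned: the lock springs back if you let go. Leave everything else standing where it is.

Things in the scene. Friction and masses are not known exactly. Their poses are not given: they have to be found in the camera images.
- flat_key: the key to use, about 60 g, upright in the stand. Origin at the blade's tip, z up. From the tip: flat steel blade 20 (x) x 6 (y) mm, 24 mm long, rounded tip; round neck 6 mm thick up to z = 33 mm; black rectangular head 26 (x) x 10 (y) mm from z = 33 to 71 mm, its underside resting on the stand's top. Fits the keyhole either way round (half turn about z).
- round_key: another key, to be left alone: same materials, but a round disc head 32 mm across, 10 mm thick, a 28 mm collar under it and a round 7 mm stem. Upright in the stand's other slot; which key is in which slot varies. Origin at the stem's tip, z up.
- stand: fixed grey key stand, block 150 (x) x 70 (y) x 50 mm tall, two open slots in its top at x = +35 and -35 mm, each 23 mm along x and 9 mm along y (the keys' axes lie along the stand's). Origin at the centre of its underside.
- sampler: fixed white deck 320 (x) x 400 (y) x 50 mm tall; origin at the centre of its underside. On it a cream sample wheel, 240 mm across (top at 64 mm, hub 86 mm above the table); at x = 135, y = -100 mm a sampling arm up to 161 mm high; at the corner x = -110, y = -130 mm the lock turret.
- keyhole (a point): centre of the keyhole at the upper face of the turret's top plate (90 mm above the table); axes are the sampler's. Slot 22 (x) x 8 (y) mm, 1.5 mm bevel, straight down. Home: key's head rests on the plate, blade tip 33 mm below this point. Two sticky spring pins 15 and 23 mm down resist with up to about 20 N; a small wiggle helps.
- lock: grey square lock turret on the sampler, 60 x 60 mm, origin on the table plane under the keyhole, axes as the sampler's. Its 6 mm thick steel top plate is fixed and the turning plug lies below it, so the key can turn only when home, with all the wide blade below the plate. A dark mark at the slot's +x end shows rest, one on its -y side the quarter turn.
- plug (a joint): angle of the lock's plug, rad: 0 at rest, growing as the key turns clockwise seen from above; stop at 1.57. A return spring drives it back (0.02 N m at rest, 0.1 N m at the stop). The blade has about 0.1 rad of play in the plug: turn the key about 1.7 rad to reach the stop.
- cap_jar: small clear jar 38 mm across, 50 mm tall, on the sampler's deck; bystander
- vial: amber vial 28 mm across, 55 mm tall, on the deck by the turret; bystander
- reagent_a: white bottle 64 mm across, 110 mm tall; bystander
- reagent_b: amber bottle 56 mm across, 95 mm tall; bystander
- beaker: clear beaker 70 mm across, 80 mm tall; bystander
- wrench: steel wrench 140 mm long, lying flat on the table; bystander

How it is judged:
By the outcome, as a careful person would: the job done as asked, in the order asked, and still so for the second after the job is handed in, while the arm keeps its last pose, push and grip.
It also fails if it takes over 51 s, if anything falls off the work surface, if the arm or the gripper's body presses on something with over 40 N, if the wrist force passes 120 N, or if a joint passes its speed limit or range.

## Robot

A 7-joint arm with a two-finger parallel gripper is mounted at the origin on the work surface. World frame = base frame: x ahead of the robot, y to its left, z up, the work surface at z = 0. Lengths are in m, angles in degrees, forces in N, time in s.
With the tool pointing down it reaches from about 0.4 to 0.875 m from the base axis. Payload 6.5 kg.
Tool frame: the origin (TCP) lies between the finger pads; the fingertips stand 22 mm ahead of it and the grasp point (between the pads) lies 3 mm ahead of it (robot.tcp_to_tips is the distance from the TCP to the fingertips, in m); z points along the fingers, y is the direction in which the jaws open and shut (so a half turn about z gives the same grasp; the last joint's range is limited). The gripper opens to 85 mm and grips with 20 to 120 N. Pads are 22 mm wide; open, the fingers measure 114 mm over their backs; the gripper's body (76 mm by 85 mm) begins 54 mm behind the grasp point. The pads swing forward as they close: fully open they stand 13 mm farther back than shut.
Start: joints at [-78.048, 30.733, -0.252, 88.115, 0.149, 61.152, -4.079], TCP at [0.176, 0.626, 0.253] pointing down, gripper open.
Joint ranges: [-154.64, 154.64], [-21.42, 123.67], [-72.66, 72.17], [13.99, 137.28], [-74.86, 254.86], [10.95, 109.41], [-158.01, 158.01]. Speed limits (degrees/s): [136.94, 136.94, 180, 180, 180, 180, 180].

## Interface

Orientations are given as a 3x3 rotation matrix whose columns are the frame's x, y, z axes.
In Python, from cell import robot gives the robot as it stands.
- The arm moves only by the tool arm_command, never from a script. Its argument "increments" is a list of rows, each an object of numbers: "tx", "ty", "tz": the shift along the world's x, y, z in m; "rx", "ry", "rz": the turn, a rotation vector about the world's x, y, z in rad; "fingers": the finger opening in m, from 0 to 0.0854. In form: [{"tx": .., "ty": .., "tz": .., "rx": .., "ry": .., "rz": .., "fingers": ..}, ...]. A call has 1 to 5 rows; each row is the pose to reach, as a shift and turn from the pose commanded when the call began; what a row does not reach only later rows make up. A row lasts 1/12 s, in which the tool goes at most 41.7 mm and 7.16 degrees, less where a joint would pass 70% of its speed; a pose out of reach is approached as far as the arm can. A call with a gripper value outside its range is refused whole. The fingers move at their own pace and stop on an object; the grip force is fixed at half the most. Time passes only in rows, so rows that repeat a pose let the fingers close. It gives the time, the measured TCP pose, the force and the opening at its end, in the units of the state.
- robot.state(): the state, without advancing time (a new reading comes with each control period).
- robot.get_image(name): name is "side" or "top"; returns a dict with "image" (384x512x3 uint8, red, green, blue), "z_map" (384x512 float32, m along the optical axis (not along the pixel's ray), 0 where there is no reading), "fx", "fy", "cx", "cy" (pixels), "dist" ([k1, k2, p1, p2, k3] as OpenCV has them; the pictures are not rectified), "rvec" (rotation vector, rad) and "tvec" (3), from world to camera coordinates, as OpenCV has them. Camera axes: x right, y down, z forward; pixel columns grow to the right and rows downward; lengths in m; the calibration is good to about 2 mm. A picture is of the moment at which its call begins.
- robot.job_done(): hands the job in, once; it reports no verdict.
The state is a dict: "t": time; "joint_positions": joint angles; "qvel": joint speeds; "joint_torque": joint torques, N m; "tcp_pos": TCP position; "orientation": TCP orientation; "contact_force": force on the tool from outside, world axes, zero at the start; "wrist_torque": the same for the moment, N m; "grip_width": finger opening in m.
Only numpy, scipy, OpenCV 4.12 (cv2) and the standard library are available. Lean on these libraries where they do the work, as an engineer would, in place of code of your own. Each camera call takes 0.05 s, during which the arm holds its last target.

## Working session

There is one attempt and no reset: what is moved stays moved. The work goes in short steps, Python scripts to look and compute and a tool call to move; the robot and the scene stay as the last step left them, time stands still between calls to the robot, and variables do not carry over. Pictures are saved under pics/ and viewed, and the job is handed in when it is done.

Besides the shell and the picture viewer there is one more tool, called as name(argument=value, ...) on one line, values as JSON. arm_command: Moves the arm, as the interface text tells. Its arguments: {"type":"object","properties":{"increments":{"type":"array"}},"required":["increments"]}

```bash
ls; mkdir -p pics
python3 - <<'E'
from cell import robot
import cv2,pickle
print(robot.state())
for n in ("side","top"):
    d=robot.get_image(n); pickle.dump(d,open(f"{n}0.pkl","wb"))
    cv2.imwrite(f"pics/{n}0.png",cv2.resize(d["image"][:,:,::-1],None,fx=1.5,fy=1.5,interpolation=cv2.INTER_CUBIC))
    print(n,d["fx"],d["fy"],d["cx"],d["cy"],d["dist"],d["rvec"],d["tvec"])
E
```

```text
pics
{'t': 0.0, 'joint_positions': array([-78.04847077,  30.77784471,  -0.25537331,  88.16937874,
         0.14725476,  61.1524312 ,  -4.07859764]), 'qvel': array([ 0.02132261,  0.01910739,  0.03873963, -0.11649139, -0.01212653,
        0.0758504 , -0.0381221 ]), 'joint_torque': array([ 7.89955793e-04, -5.83409643e+01,  1.04876071e+00, -2.59103841e+01,
        1.23401688e-02,  9.75189556e-03,  3.55229957e-06]), 'tcp_pos': array([0.17621309, 0.62504966, 0.25241792]), 'orientation': array([[-9.62505229e-01,  2.71262857e-01, -3.81462044e-04],
       [ 2.71263110e-01,  9.62503748e-01, -1.69130187e-03],
       [-9.16287307e-05, -1.73136347e-03, -9.99998497e-01]]), 'contact_force': array([0.21823704, 0.79222745, 0.78654037]), 'wrist_torque': array([-0.012884  ,  0.05472621, -0.02079441]), 'grip_width': 0.08542721612147784}
side 432.8712938779363 432.8712938779363 256.9255331057721 195.7369198598254 [0.0431049 0.        0.        0.        0.       ] [ 1.96881695 -0.80812583  0.49116718] [-0.42404922  0.23540277  0.81618099]
top 373.5928381032832 373.5928381032832 254.67042259854378 189.47452739390974 [0.01567952 0.         0.         0.         0.        ] [ 2.20854698 -2.16305019  0.11190066] [-0.09699692  0.54010169  1.03195326]
```

View pics/side0.png

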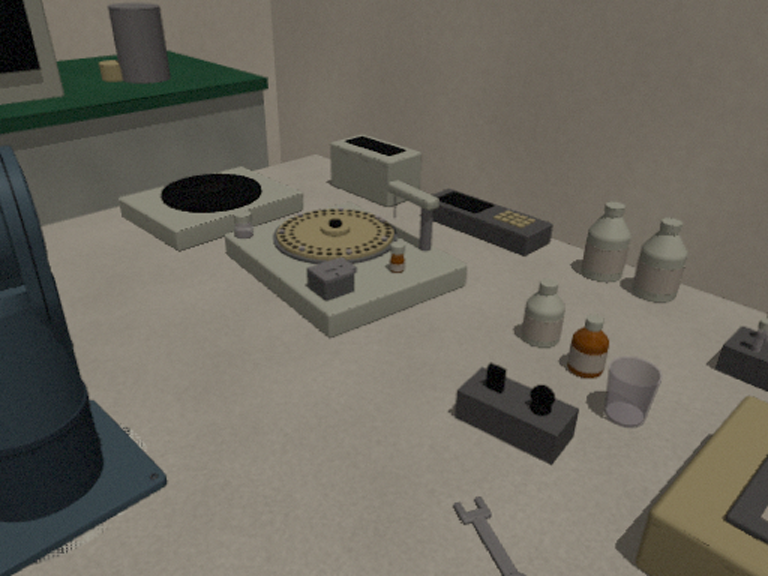

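View pics/top0.png

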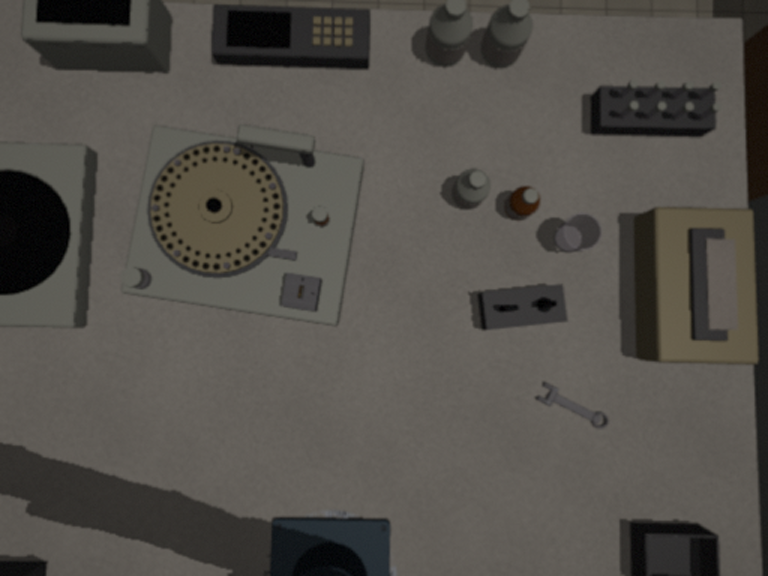

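The side view shows the stand at about (515,412) with the flat key in its left slot (497,378) and the round key at (542,400). The sampler is at (345,260) with the turret at (331,278). In the top view the stand is at (522,306), with the flat key at (507,307), and the turret is at (300,292).

```bash
cat > h.py <<'E'
import cv2,numpy as np,pickle
def cam(d):
    K=np.array([[d["fx"],0,d["cx"]],[0,d["fy"],d["cy"]],[0,0,1.]]);R=cv2.Rodrigues(np.array(d["rvec"],float))[0]
    return K,np.array(d["dist"],float),R,np.array(d["tvec"],float).reshape(3)
def proj(d,P):
    K,D,R,t=cam(d); return cv2.projectPoints(np.array(P,float).reshape(-1,1,3),np.array(d["rvec"],float),t,K,D)[0].reshape(-1,2)
def ray(d,uv):
    K,D,R,t=cam(d); n=cv2.undistortPoints(np.array(uv,float).reshape(-1,1,2),K,D).reshape(-1,2)
    return -R.T@t,(R.T@np.c_[n,np.ones(len(n))].T).T
def onz(d,uv,z):
    c,r=ray(d,uv); return c+r*((z-c[2])/r[:,2])[:,None]
def cloud(d):
    h,w=d["z_map"].shape; u,v=np.meshgrid(np.arange(w),np.arange(h))
    c,r=ray(d,np.c_[u.ravel(),v.ravel()]); P=c+r*d["z_map"].ravel()[:,None]; P[d["z_map"].ravel()==0]=np.nan
    return P.reshape(h,w,3)
E
python3 - <<'E'
from h import *
for n,boxes in (("side",{"stand":(290,230,400,315),"lock":(195,155,285,215)}),("top",{"stand":(310,180,390,225),"lock":(170,165,250,220)})):
    d=pickle.load(open(n+"0.pkl","rb"));P=cloud(d)
    print(n,"cam",ray(d,[[0,0]])[0],"base",proj(d,[[0,0,0],[.176,.626,.25]]))
    for k,(a,b,c,e) in boxes.items():
        im=d["image"][b:e,a:c,::-1]; s=min(780//(c-a),590//(e-b))
        im=cv2.resize(im,None,fx=s,fy=s,interpolation=cv2.INTER_CUBIC); im=np.clip(im.astype(float)*1.8,0,255).astype(np.uint8)
        cv2.imwrite(f"pics/{n}_{k}.png",im); print(k,s,im.shape)
    # points
T=pickle.load(open("top0.pkl","rb"));P=cloud(T)
for uv in [(338,200),(338,215),(325,204),(363,203),(200,195),(205,188),(230,215),(230,110)]: print(uv,P[uv[1],uv[0]].round(3),T["z_map"][uv[1],uv[0]])
E
```

```text
side cam [-0.12840213 -0.71068921  0.61629324] base [[ 28.6027325  322.48593332]
 [-19.45180872  95.97265775]]
stand 6 (510, 660, 3)
lock 8 (480, 720, 3)
top cam [ 0.45191612 -0.06868316  1.07568592] base [[219.39943218 385.8717089 ]
 [-89.59173676 348.45504579]]
stand 9 (405, 720, 3)
lock 9 (495, 720, 3)
(338, 200) [ 0.516 -0.316  0.05 ] 1.0314385
(338, 215) [ 0.474 -0.315  0.052] 1.0261451
(325, 204) [ 0.504 -0.28   0.05 ] 1.0298327
(363, 203) [ 0.507 -0.374  0.084] 0.99798876
(200, 195) [0.521 0.063 0.058] 1.0180291
(205, 188) [0.538 0.047 0.088] 0.9894864
(230, 215) [ 0.469 -0.017  0.002] 1.0705084
(230, 110) [ 0.761 -0.012  0.051] 1.0460747
```

View pics/side_stand.png

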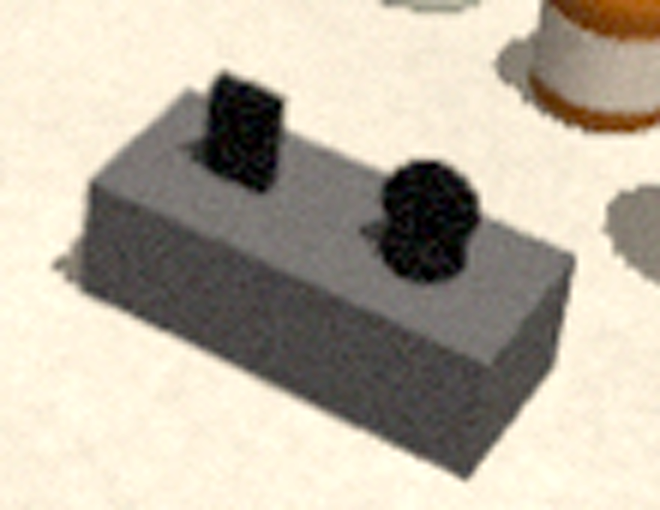

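View pics/top_stand.png

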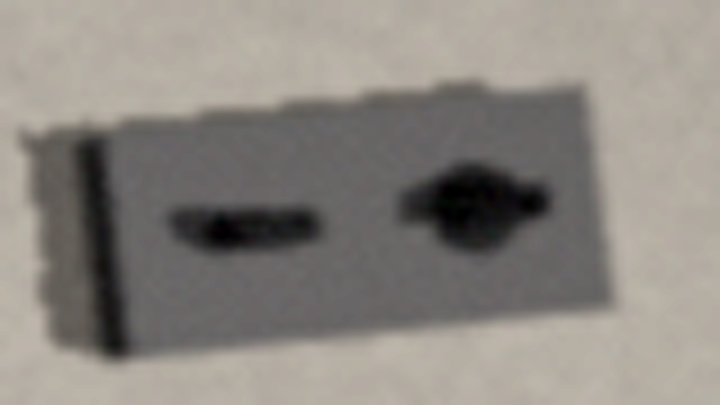

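View pics/side_lock.png

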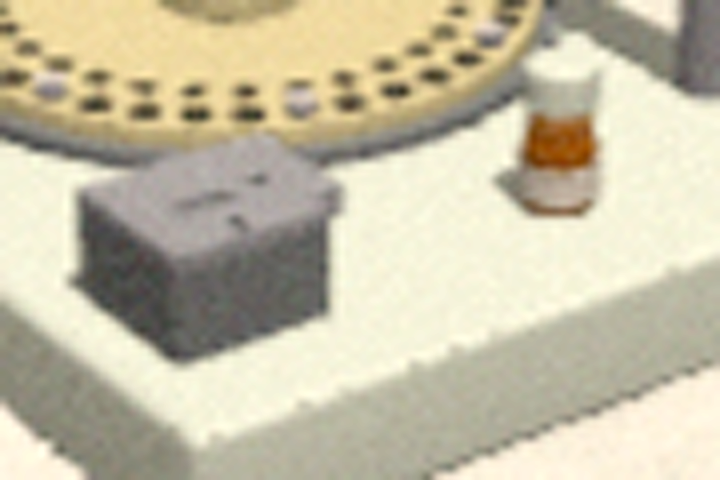

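View pics/top_lock.png

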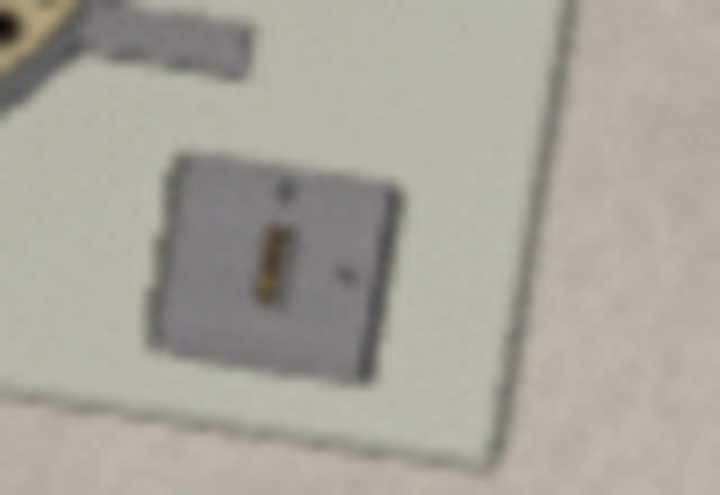

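```bash
cat > fit.py <<'E'
from h import *
from scipy.optimize import least_squares
S=pickle.load(open("side0.pkl","rb"));T=pickle.load(open("top0.pkl","rb"))
def px(o,s,pts): return np.array(o)+(np.array(pts,float)+.5)/s-.5
L=lambda x,y,z:(x,y,z)
stand_m=lambda i,j,z:(75*i/1000,35*j/1000,z)
# tri of slot and marks
tl=px((170,165),9,[(274,266),(287,190),(345,274),(183,155),(400,187),(372,382),(155,348)])
sl=px((195,155),8,[(202,201),(258,178),(237,222),(262,138),(328,215),(183,258),(80,185)])
def tri(a,b):
    out=[]
    for p,q in zip(a,b):
        c1,r1=ray(T,[p]);c2,r2=ray(S,[q]);r1=r1[0];r2=r2[0]
        A=np.c_[r1,-r2];s=np.linalg.lstsq(A,c2-c1,rcond=None)[0]
        out.append(np.r_[(c1+r1*s[0]+c2+r2*s[1])/2,np.linalg.norm(A@s-(c2-c1))])
    return np.array(out)
print("lock tri slot,mark+x,mark-y,corners\n",tri(tl,sl).round(4))
ts=px((310,180),9,[(105,128),(128,355),(612,305),(585,88)])
ss=px((290,230),6,[(190,92),(93,183),(490,360),(573,258)])
print("stand tri\n",tri(ts,ss).round(4))
def fit(mod,a,b):
    mod=np.array(mod)/1000.
    def W(p): c,s=np.cos(p[2]),np.sin(p[2]); return np.c_[p[0]+c*mod[:,0]-s*mod[:,1],p[1]+s*mod[:,0]+c*mod[:,1],mod[:,2]]
    def f(p): 
        w=W(p);return np.r_[(proj(T,w)-a).ravel(),(proj(S,w)-b).ravel()]
    return f
f1=fit([(0,0,90),(21,0,90),(0,-21,90),(30,30,90),(30,-30,90),(-30,-30,90),(-30,30,90)],tl,sl)
mm=[0,3,4,5,6]
g=lambda p:f1(p).reshape(2,7,2)[:,mm].ravel()
r=least_squares(g,[.53,.05,-.1]);print("lock",r.x,np.rad2deg(r.x[2]));print(r.fun.reshape(2,5,2).round(1).tolist())
f2=fit([(75,35,50),(-75,35,50),(-75,-35,50),(75,-35,50)],ts[[1,2,3,0]][[0,1,2,3]],ss[[1,2,3,0]])
# stand x toward +y world?: corners 1(near,left) ...
for y0,m in ((np.pi/2,None),):
    f2=fit([(75,35,50),(75,-35,50),(-75,-35,50),(-75,35,50)],ts[[1,0,3,2]],ss[[1,0,3,2]])
    r=least_squares(f2,[.5,-.33,y0]);print("stand",r.x,np.rad2deg(r.x[2]));print(r.fun.reshape(2,4,2).round(1).tolist())
    c,s=np.cos(r.x[2]),np.sin(r.x[2]);print("slot",r.x[:2]+.035*np.array([c,s]))
E
python3 fit.py
```

```text
lock tri slot,mark+x,mark-y,corners
 [[5.212e-01 5.910e-02 8.990e-02 5.000e-04]
 [5.432e-01 5.600e-02 9.170e-02 0.000e+00]
 [5.188e-01 3.850e-02 9.090e-02 4.000e-04]
 [5.582e-01 8.170e-02 9.200e-02 1.460e-02]
 [5.448e-01 2.330e-02 8.990e-02 6.000e-04]
 [4.876e-01 2.920e-02 9.310e-02 3.000e-04]
 [4.967e-01 9.230e-02 9.200e-02 1.500e-03]]
stand tri
 [[ 5.318e-01 -2.694e-01  4.820e-02  4.000e-04]
 [ 4.633e-01 -2.778e-01  4.800e-02  2.100e-03]
 [ 4.815e-01 -4.253e-01  5.100e-02  2.000e-03]
 [ 5.475e-01 -4.174e-01  4.980e-02  6.000e-04]]
lock [ 0.52207286  0.05768455 -0.16227146] -9.297469611112835
[[[0.6, -0.4], [1.8, -1.3], [-0.0, -0.7], [-1.3, -0.0], [0.4, -0.4]], [[0.5, 0.0], [-3.3, 0.7], [0.7, -0.3], [-1.0, 0.6], [-0.0, 0.6]]]
stand [ 0.50596362 -0.34765649  1.69290316] 96.99620631670469
[[[0.3, 0.2], [-0.1, 0.1], [0.3, -0.9], [0.6, 0.2]], [[-0.9, -0.6], [-0.1, -0.7], [0.7, -0.4], [-0.5, 1.0]]]
slot [ 0.5017005  -0.31291709]
```

```bash
cat > ov.py <<'E'
from h import *
def box(x,y,yaw,hx,hy,z0,z1,ox=0,oy=0):
    c,s=np.cos(yaw),np.sin(yaw);P=[]
    for z in (z0,z1):
        for i,j in((1,1),(1,-1),(-1,-1),(-1,1)):
            a,b=ox+i*hx,oy+j*hy;P.append((x+c*a-s*b,y+s*a+c*b,z))
    return np.array(P)
E4=[(0,1),(1,2),(2,3),(3,0),(4,5),(5,6),(6,7),(7,4),(0,4),(1,5),(2,6),(3,7)]
def draw(d,boxes,crop,s,fn,gain=1.8):
    a,b,c,e=crop
    im=np.clip(cv2.resize(d["image"][b:e,a:c,::-1],None,fx=s,fy=s,interpolation=cv2.INTER_CUBIC).astype(float)*gain,0,255).astype(np.uint8)
    for B,col in boxes:
        p=((proj(d,B)-[a,b]+.5)*s-.5)
        for i,j in E4: cv2.line(im,tuple(int(v) for v in p[i].round()),tuple(int(v) for v in p[j].round()),col,1,cv2.LINE_AA)
    cv2.imwrite(fn,im)
E
cat > o1.py <<'E'
from ov import *
import sys
S=pickle.load(open("side0.pkl","rb"));T=pickle.load(open("top0.pkl","rb"))
lx,ly,lw,sx,sy,sw=map(float,sys.argv[1:7]);tag=sys.argv[7]
lw=np.deg2rad(lw);sw=np.deg2rad(sw)
r,g,b=(0,0,255),(0,255,0),(255,0,0)
lock=[(box(lx,ly,lw,.03,.03,.05,.09),r),(box(lx,ly,lw,.011,.004,.09,.09),g),(box(lx,ly,lw,.16,.2,0,.05,.11,.13),b)]
st=[(box(sx,sy,sw,.075,.035,0,.05),r),(box(sx,sy,sw,.013,.005,.05,.088,.035),g),(box(sx,sy,sw,.0115,.0045,.05,.05,.035),b)]
draw(S,lock,(195,155,285,215),8,f"pics/sl{tag}.png");draw(T,lock,(170,165,250,220),9,f"pics/tl{tag}.png")
draw(S,st,(290,230,400,315),6,f"pics/ss{tag}.png");draw(T,st,(310,180,390,225),9,f"pics/ts{tag}.png")
draw(T,lock,(70,70,260,225),4,f"pics/td{tag}.png");draw(S,lock,(140,120,320,230),4,f"pics/sd{tag}.png")
a=cv2.imread(f"pics/tl{tag}.png");
def st2(x,y,fn):
    x=cv2.imread(x);y=cv2.imread(y);h=max(x.shape[0],y.shape[0])
    z=np.zeros((h,x.shape[1]+y.shape[1],3),np.uint8);z[:x.shape[0],:x.shape[1]]=x;z[:y.shape[0],x.shape[1]:]=y
    cv2.imwrite(fn,cv2.resize(z,None,fx=.55,fy=.55,interpolation=cv2.INTER_AREA) if z.shape[1]>1450 else z)
E
python3 o1.py .5212 .0591 -9 .506 -.3477 97 a
```

```text
(no output)
```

View pics/sla.png

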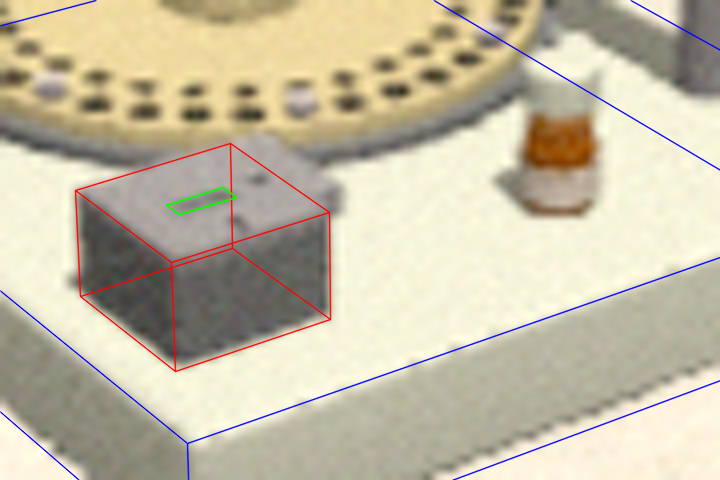

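View pics/tda.png

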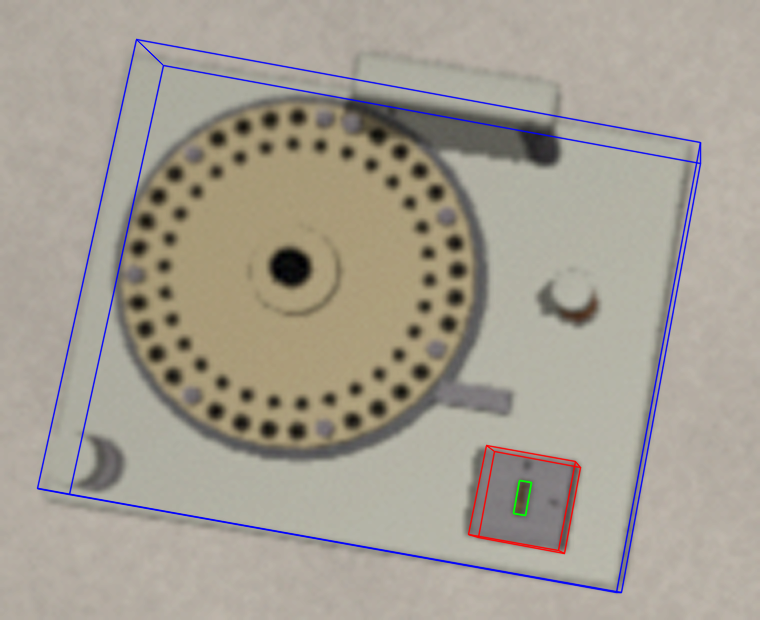

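View pics/tla.png

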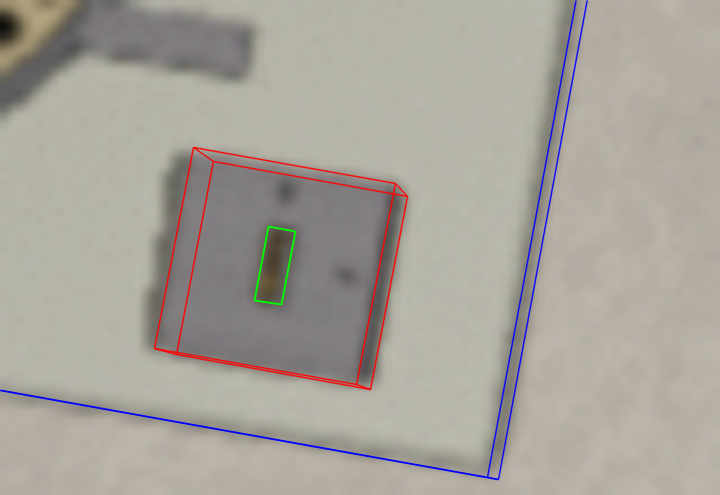

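View pics/ssa.png

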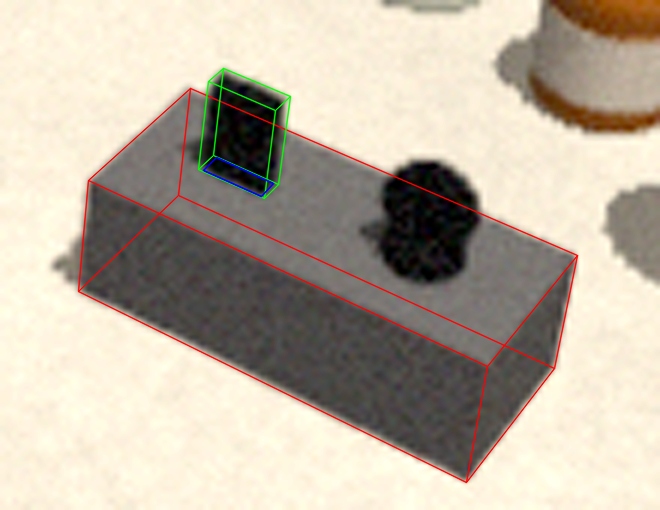

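View pics/tsa.png

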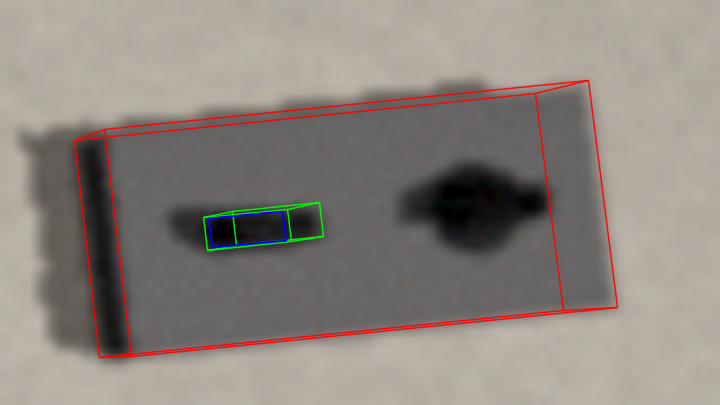

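The overlays put the stand yaw near 96.5° and the sampler yaw near -8°. The keyhole triangulates to about (0.521, 0.059, 0.090), and the flat key's slot to about (0.502, -0.313). Both heights match the text. I'll move off now.

arm_command(increments=[{"tx": 0.022,"ty": -0.027,"rz": -0.118,"fingers": 0.045},{"tx": 0.044,"ty": -0.054,"rz": -0.236,"fingers": 0.045},{"tx": 0.066,"ty": -0.081,"rz": -0.354,"fingers": 0.045},{"tx": 0.088,"ty": -0.108,"rz": -0.472,"fingers": 0.045},{"tx": 0.11,"ty": -0.135,"rz": -0.59,"fingers": 0.045}])

```text
validation failed for argument at $.in...
```

arm_command(increments=[{"tx": 0.022,"ty": -0.03,"rz": -0.118,"fingers": 0.045},{"tx": 0.044,"ty": -0.06,"rz": -0.236,"fingers": 0.045},{"tx": 0.066,"ty": -0.09,"rz": -0.354,"fingers": 0.045},{"tx": 0.088,"ty": -0.12,"rz": -0.472,"fingers": 0.045},{"tx": 0.11,"ty": -0.15,"rz": -0.59,"fingers": 0.045}])

```text
validation failed for argument at $.in...
```

```bash
cat > st.py <<'E'
from cell import robot
import numpy as np
s=robot.state();np.set_printoptions(precision=4,suppress=True)
o=s["orientation"]
print("t",s["t"],"q",s["joint_positions"],"\np",s["tcp_pos"],"jawyaw",np.rad2deg(np.arctan2(o[1,1],o[0,1])),"z",o[:,2],"F",s["contact_force"],"M",s["wrist_torque"],"w",s["grip_width"])
E
python3 st.py
```

```text
t 0.1 q [-78.0474  30.7773  -0.254   88.1641   0.1466  61.1489  -4.0814] 
p [0.1762 0.6251 0.2525] jawyaw 74.25518387783956 z [-0.0003 -0.0015 -1.    ] F [-0.0567 -0.8078 -0.7523] M [ 0.0167  0.0062 -0.0111] w 0.08584905413088373
```

arm_command(increments=[{"tx": 0.022,"ty": -0.027,"tz": 0,"rx": 0,"ry": 0,"rz": -0.118,"fingers": 0.045},{"tx": 0.044,"ty": -0.054,"tz": 0,"rx": 0,"ry": 0,"rz": -0.236,"fingers": 0.045},{"tx": 0.066,"ty": -0.081,"tz": 0,"rx": 0,"ry": 0,"rz": -0.354,"fingers": 0.045},{"tx": 0.088,"ty": -0.108,"tz": 0,"rx": 0,"ry": 0,"rz": -0.472,"fingers": 0.045},{"tx": 0.11,"ty": -0.135,"tz": 0,"rx": 0,"ry": 0,"rz": -0.59,"fingers": 0.045}])

```text
t: 0.52
tcp_pos: [0.2871, 0.4889, 0.253]
orientation: [[-0.644, 0.765, -0.0], [0.765, 0.644, -0.001], [-0.0, -0.001, -1.0]]
contact_force: [1.5, -1.0, 0.4]
grip_width: 0.0446
```

arm_command(increments=[{"tx": 0.022,"ty": -0.034,"tz": 0,"rx": 0,"ry": 0,"rz": -0.118,"fingers": 0.045},{"tx": 0.044,"ty": -0.068,"tz": 0,"rx": 0,"ry": 0,"rz": -0.236,"fingers": 0.045},{"tx": 0.066,"ty": -0.102,"tz": 0,"rx": 0,"ry": 0,"rz": -0.354,"fingers": 0.045},{"tx": 0.088,"ty": -0.136,"tz": 0,"rx": 0,"ry": 0,"rz": -0.472,"fingers": 0.045},{"tx": 0.11,"ty": -0.17,"tz": 0,"rx": 0,"ry": 0,"rz": -0.59,"fingers": 0.045}])

```text
t: 0.93
tcp_pos: [0.3969, 0.3187, 0.2532]
orientation: [[-0.11, 0.994, -0.0], [0.994, 0.11, -0.0], [-0.0, -0.0, -1.0]]
contact_force: [0.5, -0.5, 0.4]
grip_width: 0.0449
```

arm_command(increments=[{"tx": 0.01,"ty": -0.04,"tz": 0,"rx": 0,"ry": 0,"rz": 0,"fingers": 0.045},{"tx": 0.02,"ty": -0.08,"tz": 0,"rx": 0,"ry": 0,"rz": 0,"fingers": 0.045},{"tx": 0.03,"ty": -0.12,"tz": 0,"rx": 0,"ry": 0,"rz": 0,"fingers": 0.045},{"tx": 0.04,"ty": -0.16,"tz": 0,"rx": 0,"ry": 0,"rz": 0,"fingers": 0.045},{"tx": 0.05,"ty": -0.2,"tz": 0,"rx": 0,"ry": 0,"rz": 0,"fingers": 0.045}])

```text
t: 1.35
tcp_pos: [0.4462, 0.1186, 0.2532]
orientation: [[-0.116, 0.993, -0.0], [0.993, 0.116, 0.0], [0.0, -0.0, -1.0]]
contact_force: [1.2, 1.1, -0.1]
grip_width: 0.0451
```

arm_command(increments=[{"tx": 0.01,"ty": -0.04,"tz": 0,"rx": 0,"ry": 0,"rz": 0,"fingers": 0.045},{"tx": 0.02,"ty": -0.08,"tz": 0,"rx": 0,"ry": 0,"rz": 0,"fingers": 0.045},{"tx": 0.03,"ty": -0.12,"tz": 0,"rx": 0,"ry": 0,"rz": 0,"fingers": 0.045},{"tx": 0.04,"ty": -0.16,"tz": 0,"rx": 0,"ry": 0,"rz": 0,"fingers": 0.045},{"tx": 0.05,"ty": -0.2,"tz": 0,"rx": 0,"ry": 0,"rz": 0,"fingers": 0.045}])

```text
t: 1.77
tcp_pos: [0.4963, -0.0813, 0.2532]
orientation: [[-0.116, 0.993, -0.0], [0.993, 0.116, 0.0], [0.0, -0.0, -1.0]]
contact_force: [1.4, 0.2, -0.0]
grip_width: 0.0447
```

```bash
python3 st.py
```

```text
t 1.7667 q [-21.9891  18.0114  31.933  111.5607 -11.7438  53.6025  22.3667] 
p [ 0.4963 -0.0813  0.2532] jawyaw 6.6667871465686375 z [-0.0001  0.0003 -1.    ] F [ 1.4164  0.1664 -0.0152] M [ 0.0072 -0.0328 -0.0076] w 0.044719530683748364
```

arm_command(increments=[{"tx": 0.001,"ty": -0.04,"tz": 0,"rx": 0,"ry": 0,"rz": 0,"fingers": 0.045},{"tx": 0.002,"ty": -0.08,"tz": 0,"rx": 0,"ry": 0,"rz": 0,"fingers": 0.045},{"tx": 0.003,"ty": -0.12,"tz": 0,"rx": 0,"ry": 0,"rz": 0,"fingers": 0.045},{"tx": 0.004,"ty": -0.16,"tz": 0,"rx": 0,"ry": 0,"rz": 0,"fingers": 0.045},{"tx": 0.005,"ty": -0.2,"tz": 0,"rx": 0,"ry": 0,"rz": 0,"fingers": 0.045}])

```text
t: 2.18
tcp_pos: [0.5009, -0.2811, 0.253]
orientation: [[-0.116, 0.993, -0.0], [0.993, 0.116, 0.0], [0.0, -0.0, -1.0]]
contact_force: [0.9, 0.5, -0.7]
grip_width: 0.045
```

arm_command(increments=[{"tx": 0,"ty": -0.0316,"tz": -0.02,"rx": 0,"ry": 0,"rz": 0,"fingers": 0.045},{"tx": 0,"ty": -0.0316,"tz": -0.05,"rx": 0,"ry": 0,"rz": 0,"fingers": 0.045},{"tx": 0,"ty": -0.0316,"tz": -0.08,"rx": 0,"ry": 0,"rz": 0,"fingers": 0.045},{"tx": 0,"ty": -0.0316,"tz": -0.115,"rx": 0,"ry": 0,"rz": 0,"fingers": 0.045},{"tx": 0,"ty": -0.0316,"tz": -0.115,"rx": 0,"ry": 0,"rz": 0,"fingers": 0.045}])

```text
t: 2.6
tcp_pos: [0.4976, -0.3083, 0.1321]
orientation: [[-0.116, 0.993, -0.01], [0.993, 0.116, 0.005], [0.006, -0.009, -1.0]]
contact_force: [-0.5, 2.2, -1.1]
grip_width: 0.0448
```

```bash
python3 st.py
cat > snap.py <<'E'
from cell import robot
from ov import *
import sys
tag=sys.argv[1]
for n in sys.argv[2:]:
    n,c=n.split(":");a,b,c,e=map(int,c.split(","))
    d=robot.get_image(n);pickle.dump(d,open(f"{n}{tag}.pkl","wb"))
    s=min(780//(c-a),590//(e-b));draw(d,[],(a,b,c,e),s,f"pics/{n}_{tag}.png");print(n,s)
E
python3 snap.py g1 side:290,200,400,315 top:310,150,400,230
```

```text
t 2.6 q [  6.527   36.6815  28.8284 104.0397 -23.5703  46.0015  54.0481] 
p [ 0.4976 -0.3083  0.1321] jawyaw 6.652666866159949 z [-0.0099  0.0053 -0.9999] F [-0.4792  2.217  -1.1056] M [ 0.0832  0.0803 -0.0096] w 0.04483078298226838
side 5
top 7
```

View pics/side_g1.png

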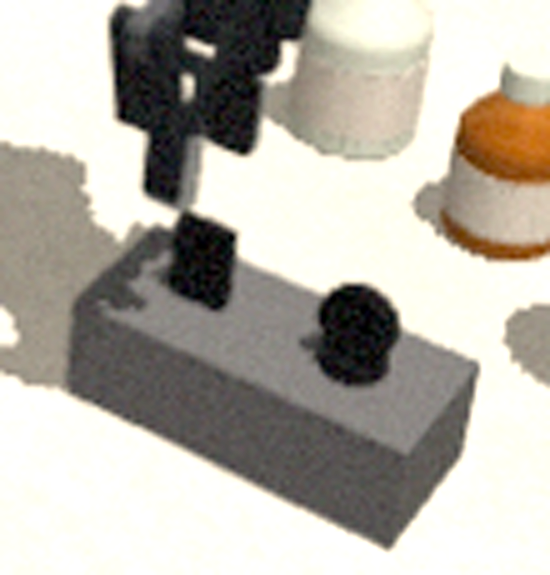

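View pics/top_g1.png

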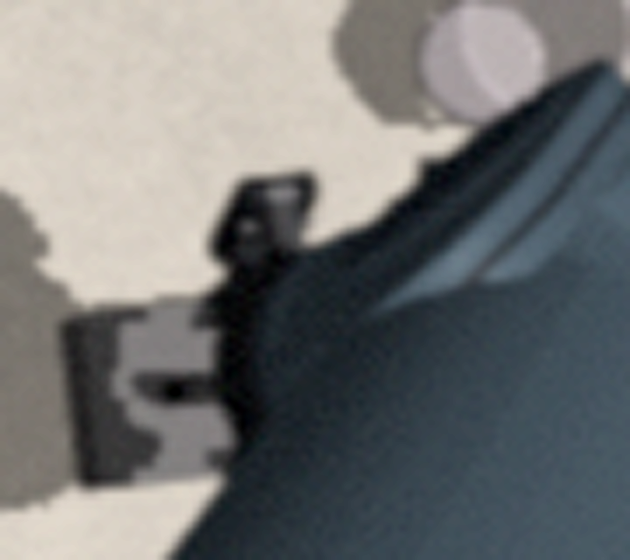

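The side view shows the two fingers at about (172,180) and (235,125), straddling a line above the flat key's head at (205,260). The top view is partly hidden by the arm. I'll let the arm settle before descending.

arm_command(increments=[{"tx": 0,"ty": 0,"tz": 0,"rx": 0,"ry": 0,"rz": 0,"fingers": 0.045},{"tx": 0,"ty": 0,"tz": 0,"rx": 0,"ry": 0,"rz": 0,"fingers": 0.045},{"tx": 0,"ty": 0,"tz": 0,"rx": 0,"ry": 0,"rz": 0,"fingers": 0.045}])

```text
t: 2.95
tcp_pos: [0.5025, -0.3115, 0.1403]
orientation: [[-0.116, 0.993, 0.003], [0.993, 0.116, -0.001], [-0.002, 0.003, -1.0]]
contact_force: [-0.2, 0.7, 1.0]
grip_width: 0.0451
```

```bash
python3 st.py
python3 - <<'E'
from h import *
# key head centre: side view g1 crop (290,200) s5, head mid-face corners
S=pickle.load(open("side0.pkl","rb"))
p=np.array([290,230])+(np.array([(222,75),(283,97),(268,190),(207,155)],float)+.5)/6-.5
print("head front-face corners via depth/height", onz(S,p[:2],.088).round(4),onz(S,p[2:],.05).round(4))
c=cloud(S)
for uv in [(330,252),(331,256)]: print(c[uv[1],uv[0]])
E
```

```text
t 2.95 q [  6.3851  36.1002  29.138  103.627  -23.4737  46.1498  53.9803] 
p [ 0.5025 -0.3115  0.1403] jawyaw 6.661783981199783 z [ 0.0031 -0.0014 -1.    ] F [-0.156   0.6784  1.0466] M [ 0.0345 -0.03    0.0062] w 0.045100258039295744
head front-face corners via depth/height [[ 0.5014 -0.3018  0.088 ]
 [ 0.5062 -0.3241  0.088 ]] [[ 0.5031 -0.3248  0.05  ]
 [ 0.5037 -0.298   0.05  ]]
[ 0.49795621 -0.31510017  0.07143971]
[ 0.49749145 -0.31896184  0.06347723]
```

arm_command(increments=[{"tx": 0,"ty": 0,"tz": -0.016,"rx": 0,"ry": 0,"rz": 0,"fingers": 0.045},{"tx": 0,"ty": 0,"tz": -0.032,"rx": 0,"ry": 0,"rz": 0,"fingers": 0.045},{"tx": 0,"ty": 0,"tz": -0.046,"rx": 0,"ry": 0,"rz": 0,"fingers": 0.045},{"tx": 0,"ty": 0,"tz": -0.055,"rx": 0,"ry": 0,"rz": 0,"fingers": 0.045},{"tx": 0,"ty": 0,"tz": -0.058,"rx": 0,"ry": 0,"rz": 0,"fingers": 0.045}])

```text
t: 3.37
tcp_pos: [0.5009, -0.3105, 0.0793]
orientation: [[-0.116, 0.993, -0.001], [0.993, 0.116, 0.001], [0.001, -0.001, -1.0]]
contact_force: [-0.7, -0.3, -0.0]
grip_width: 0.0449
```

arm_command(increments=[{"tx": 0,"ty": 0,"tz": 0,"rx": 0,"ry": 0,"rz": 0,"fingers": 0.045},{"tx": 0,"ty": 0,"tz": 0,"rx": 0,"ry": 0,"rz": 0,"fingers": 0.045}])

```text
t: 3.53
tcp_pos: [0.5016, -0.3113, 0.0808]
orientation: [[-0.116, 0.993, 0.0], [0.993, 0.116, -0.0], [-0.001, 0.0, -1.0]]
contact_force: [-0.4, -0.3, -0.5]
grip_width: 0.0446
```

```bash
python3 st.py; python3 snap.py g2 side:290,200,400,315
```

```text
t 3.5333 q [  8.6442  41.1148  26.0441 104.6761 -26.5054  40.2858  56.3132] 
p [ 0.5016 -0.3113  0.0808] jawyaw 6.640126540683487 z [ 0.0005 -0.0005 -1.    ] F [-0.37   -0.2931 -0.5265] M [ 0.0302 -0.012  -0.001 ] w 0.04464038279887215
side 5
```

View pics/side_g2.png

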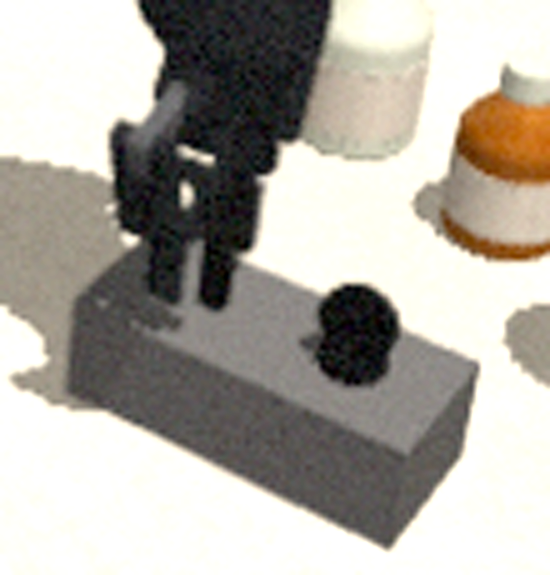

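Run:
```python
from h import *
S=pickle.load(open("sideg2.pkl","rb"))
o=np.array([290,200])
j=np.array([.993,.116,0]);x=np.array([-.116,.993,0])
c=np.array([.5016,-.3113,.061])
for q in (-.022,-.03,.022): print(q,[((proj(S,[c+j*q+x*w])[0]-o+.5)*5).round().tolist() for w in(-.011,.011)])
for z in (.05,.088): print(z,[((proj(S,[np.array([.5016,-.3113,z])+x*w-j*.005])[0]-o+.5)*5).round().tolist() for w in(-.013,.013)])
```

```text
-0.022 [[194.0, 311.0], [148.0, 290.0]]
-0.03 [[184.0, 320.0], [138.0, 299.0]]
0.022 [[247.0, 260.0], [201.0, 241.0]]
0.05 [[217.0, 314.0], [162.0, 289.0]]
0.088 [[226.0, 240.0], [171.0, 216.0]]
```

The head sits about 3 mm toward -y of the TCP, which the depth at the head also shows (y≈-0.315). I'll shift by that much and close.

arm_command(increments=[{"tx": 0.0004,"ty": -0.003,"tz": -0.001,"rx": 0,"ry": 0,"rz": 0,"fingers": 0.045},{"tx": 0.0004,"ty": -0.003,"tz": -0.001,"rx": 0,"ry": 0,"rz": 0,"fingers": 0.03},{"tx": 0.0004,"ty": -0.003,"tz": -0.001,"rx": 0,"ry": 0,"rz": 0,"fingers": 0.02},{"tx": 0.0004,"ty": -0.003,"tz": -0.001,"rx": 0,"ry": 0,"rz": 0,"fingers": 0.015},{"tx": 0.0004,"ty": -0.003,"tz": -0.001,"rx": 0,"ry": 0,"rz": 0,"fingers": 0.015}])

```text
t: 4.0
tcp_pos: [0.5018, -0.314, 0.0794]
orientation: [[-0.116, 0.993, 0.0], [0.993, 0.116, -0.0], [-0.0, 0.0, -1.0]]
contact_force: [-0.2, -0.1, -0.5]
grip_width: 0.0152
```

arm_command(increments=[{"tx": 0,"ty": 0,"tz": 0,"rx": 0,"ry": 0,"rz": 0,"fingers": 0.0},{"tx": 0,"ty": 0,"tz": 0,"rx": 0,"ry": 0,"rz": 0,"fingers": 0.0},{"tx": 0,"ty": 0,"tz": 0,"rx": 0,"ry": 0,"rz": 0,"fingers": 0.0},{"tx": 0,"ty": 0,"tz": 0,"rx": 0,"ry": 0,"rz": 0,"fingers": 0.0}])

```text
t: 4.33
tcp_pos: [0.5018, -0.314, 0.0794]
orientation: [[-0.116, 0.993, 0.0], [0.993, 0.116, 0.0], [0.0, 0.0, -1.0]]
contact_force: [-1.1, 0.0, 2.1]
grip_width: 0.0091
```

```bash
python3 st.py; python3 snap.py g3 side:290,200,400,315
```

```text
t 4.3333 q [  8.9635  41.3576  25.9637 104.4221 -26.555   40.3342  56.544 ] 
p [ 0.5018 -0.314   0.0794] jawyaw 6.647562761741651 z [ 0.      0.0001 -1.    ] F [-1.0513  0.0161  2.1276] M [0.1654 0.1025 0.0191] w 0.009081516350017492
side 5
```

View pics/side_g3.png

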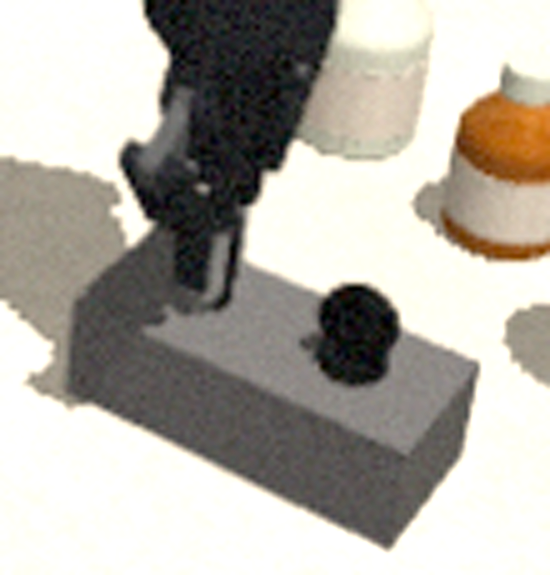

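The fingers are closed on the head (9.1 mm, small forces) and the round key at (358,330) is untouched. Lifting.

arm_command(increments=[{"tx": 0,"ty": 0,"tz": 0.008,"rx": 0,"ry": 0,"rz": 0,"fingers": 0.0},{"tx": 0,"ty": 0,"tz": 0.018,"rx": 0,"ry": 0,"rz": 0,"fingers": 0.0},{"tx": 0,"ty": 0,"tz": 0.03,"rx": 0,"ry": 0,"rz": 0,"fingers": 0.0},{"tx": 0,"ty": 0,"tz": 0.045,"rx": 0,"ry": 0,"rz": 0,"fingers": 0.0},{"tx": 0,"ty": 0,"tz": 0.065,"rx": 0,"ry": 0,"rz": 0,"fingers": 0.0}])

```text
t: 4.8
tcp_pos: [0.5014, -0.3138, 0.1452]
orientation: [[-0.116, 0.993, -0.001], [0.993, 0.116, 0.0], [0.0, -0.001, -1.0]]
contact_force: [0.3, 0.4, -0.2]
grip_width: 0.0095
```

arm_command(increments=[{"tx": 0,"ty": 0.01,"tz": 0.03,"rx": 0,"ry": 0,"rz": 0.0,"fingers": 0.0},{"tx": 0,"ty": 0.035,"tz": 0.06,"rx": 0,"ry": 0,"rz": 0.1,"fingers": 0.0},{"tx": 0.001,"ty": 0.07,"tz": 0.08,"rx": 0,"ry": 0,"rz": 0.22,"fingers": 0.0},{"tx": 0.003,"ty": 0.11,"tz": 0.085,"rx": 0,"ry": 0,"rz": 0.34,"fingers": 0.0},{"tx": 0.005,"ty": 0.15,"tz": 0.085,"rx": 0,"ry": 0,"rz": 0.46,"fingers": 0.0}])

```text
t: 5.22
tcp_pos: [0.5079, -0.1637, 0.2327]
orientation: [[-0.548, 0.836, 0.006], [0.836, 0.548, -0.001], [-0.004, 0.004, -1.0]]
contact_force: [1.5, 1.2, -0.8]
grip_width: 0.0091
```

arm_command(increments=[{"tx": 0.002,"ty": 0.04,"tz": 0,"rx": 0,"ry": 0,"rz": 0.12,"fingers": 0.0},{"tx": 0.004,"ty": 0.08,"tz": 0,"rx": 0,"ry": 0,"rz": 0.24,"fingers": 0.0},{"tx": 0.006,"ty": 0.12,"tz": 0,"rx": 0,"ry": 0,"rz": 0.36,"fingers": 0.0},{"tx": 0.008,"ty": 0.155,"tz": 0,"rx": 0,"ry": 0,"rz": 0.48,"fingers": 0.0},{"tx": 0.01,"ty": 0.175,"tz": 0,"rx": 0,"ry": 0,"rz": 0.6,"fingers": 0.0}])

```text
t: 5.63
tcp_pos: [0.5168, 0.0158, 0.2306]
orientation: [[-0.927, 0.375, 0.001], [0.375, 0.927, 0.002], [-0.001, 0.002, -1.0]]
contact_force: [0.9, 0.9, 0.5]
grip_width: 0.0091
```

```bash
python3 st.py
```

```text
t 5.6333 q [-19.5108  19.696   15.8005 110.266   -6.9226  50.8415  67.7589] 
p [0.5168 0.0158 0.2306] jawyaw 67.97555593257441 z [ 0.0015  0.0018 -1.    ] F [0.8632 0.9444 0.4963] M [-0.0147 -0.0089  0.0064] w 0.009116527973334518
```

arm_command(increments=[{"tx": 0.002,"ty": 0.02,"tz": 0,"rx": 0,"ry": 0,"rz": 0.12,"fingers": 0.0},{"tx": 0.004,"ty": 0.043,"tz": -0.015,"rx": 0,"ry": 0,"rz": 0.245,"fingers": 0.0},{"tx": 0.004,"ty": 0.043,"tz": -0.035,"rx": 0,"ry": 0,"rz": 0.245,"fingers": 0.0},{"tx": 0.004,"ty": 0.043,"tz": -0.053,"rx": 0,"ry": 0,"rz": 0.245,"fingers": 0.0},{"tx": 0.004,"ty": 0.043,"tz": -0.055,"rx": 0,"ry": 0,"rz": 0.245,"fingers": 0.0}])

```text
t: 6.05
tcp_pos: [0.5191, 0.0539, 0.1727]
orientation: [[-0.989, 0.149, -0.003], [0.149, 0.989, -0.001], [0.003, -0.002, -1.0]]
contact_force: [-1.3, 0.7, 0.2]
grip_width: 0.009
```

arm_command(increments=[{"tx": 0,"ty": 0,"tz": 0,"rx": 0,"ry": 0,"rz": 0,"fingers": 0.0},{"tx": 0,"ty": 0,"tz": 0,"rx": 0,"ry": 0,"rz": 0,"fingers": 0.0},{"tx": 0,"ty": 0,"tz": 0,"rx": 0,"ry": 0,"rz": 0,"fingers": 0.0}])

```text
t: 6.3
tcp_pos: [0.5217, 0.0537, 0.1758]
orientation: [[-0.989, 0.15, 0.002], [0.15, 0.989, 0.0], [-0.002, 0.001, -1.0]]
contact_force: [-0.8, 0.7, 0.3]
grip_width: 0.009
```

```bash
python3 st.py;  python3 snap.py k1 side:190,125,285,215 top:170,140,250,220
```

```text
t 6.3 q [-19.8517  24.7383  11.387  111.5449  -6.7917  44.2073  76.7555] 
p [0.5217 0.0537 0.1758] jawyaw 81.37373037594017 z [ 0.0025  0.0002 -1.    ] F [-0.8334  0.7269  0.3379] M [-0.0108 -0.0103 -0.0348] w 0.008960501106549328
side 6
top 7
```

View pics/side_k1.png

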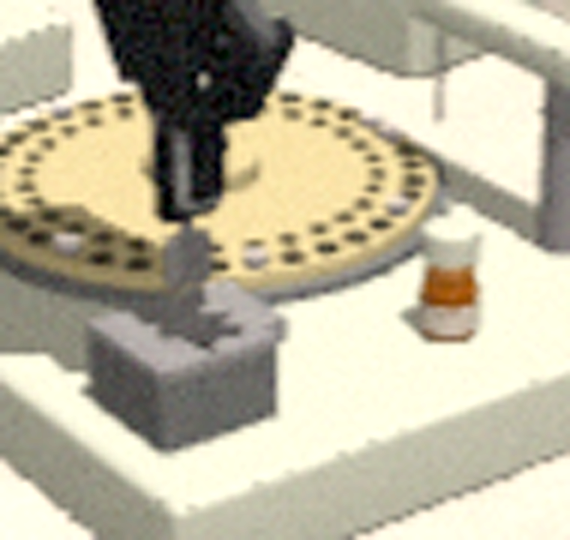

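View pics/top_k1.png

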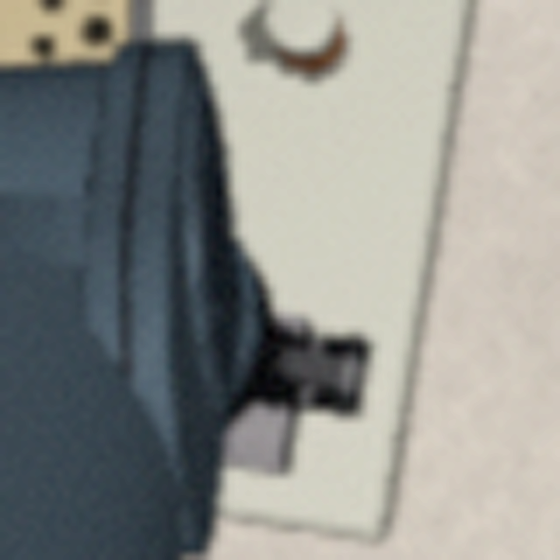

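```bash
cat > o2.py <<'E'
from ov import *
from cell import robot
import sys
tag=sys.argv[1];off=float(sys.argv[2]);lx,ly,lw=.5212,.0591,np.deg2rad(-8)
d=pickle.load(open(f"side{tag}.pkl","rb"))
p=robot.state()["tcp_pos"];R=robot.state()["orientation"];yaw=np.arctan2(R[1,0],R[0,0])
k=p+R[:,0]*off; zt=p[2]-.0624
r,g,b=(0,0,255),(0,255,0),(255,0,0)
B=[(box(k[0],k[1],yaw,.01,.003,zt,zt+.024),g),(box(k[0],k[1],yaw,.013,.005,zt+.033,zt+.071),b),(box(lx,ly,lw,.03,.03,.05,.09),r),(box(lx,ly,lw,.011,.004,.09,.09),(0,255,255))]
draw(d,B,(190,125,285,215),6,f"pics/o2{tag}.png");print(k,zt)
E
python3 o2.py k1 0
```

```text
[0.52152986 0.05387151 0.17548502] 0.11308501840018977
```

View pics/o2k1.png

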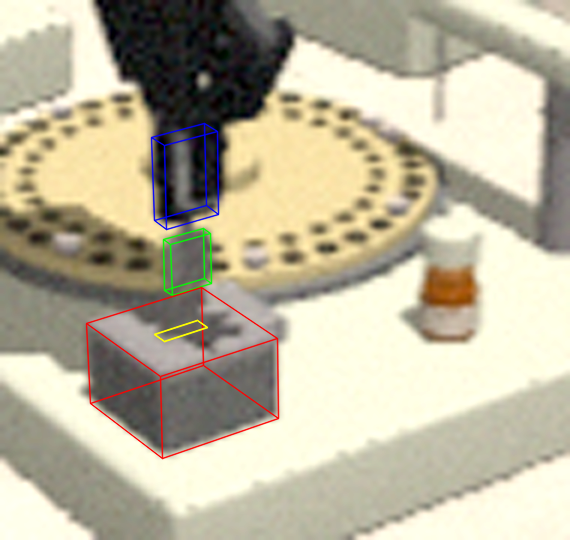

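The predicted blade outline (163–211 px) lies on the seen blade (165–210 px), so the key is centred in the grip. The slot outline also matches. I'll move over the slot and lower the tip to just above the plate.

arm_command(increments=[{"tx": 0,"ty": 0.003,"tz": 0,"rx": 0,"ry": 0,"rz": 0.006,"fingers": 0.0},{"tx": -0.0003,"ty": 0.0053,"tz": -0.005,"rx": 0,"ry": 0,"rz": 0.01,"fingers": 0.0},{"tx": -0.0003,"ty": 0.0053,"tz": -0.012,"rx": 0,"ry": 0,"rz": 0.01,"fingers": 0.0},{"tx": -0.0003,"ty": 0.0053,"tz": -0.017,"rx": 0,"ry": 0,"rz": 0.01,"fingers": 0.0},{"tx": -0.0003,"ty": 0.0053,"tz": -0.017,"rx": 0,"ry": 0,"rz": 0.01,"fingers": 0.0}])

```text
t: 6.82
tcp_pos: [0.5194, 0.0592, 0.1558]
orientation: [[-0.99, 0.139, -0.003], [0.139, 0.99, -0.001], [0.002, -0.001, -1.0]]
contact_force: [-0.2, 0.9, -0.6]
grip_width: 0.0088
```

arm_command(increments=[{"tx": 0,"ty": 0,"tz": 0,"rx": 0,"ry": 0,"rz": 0,"fingers": 0.0},{"tx": 0,"ty": 0,"tz": 0,"rx": 0,"ry": 0,"rz": 0,"fingers": 0.0}])

```text
t: 6.98
tcp_pos: [0.5204, 0.0592, 0.1571]
orientation: [[-0.99, 0.14, -0.0], [0.14, 0.99, -0.0], [0.0, -0.0, -1.0]]
contact_force: [-0.5, -0.0, -0.5]
grip_width: 0.009
```

```bash
python3 st.py;  python3 snap.py k2 side:190,125,285,215 top:170,140,250,220; python3 o2.py k2 0
```

```text
t 6.9833 q [-19.9546  26.4201  10.7978 112.1639  -7.1381  42.0624  77.032 ] 
p [0.5204 0.0592 0.1571] jawyaw 81.98063693910478 z [-0.0003 -0.0002 -1.    ] F [-0.5069 -0.019  -0.5114] M [-0.0381 -0.0503 -0.0486] w 0.008978923292651065
side 6
top 7
[0.5206401  0.05921668 0.1574362 ] 0.09503620106927098
```

View pics/side_k2.png

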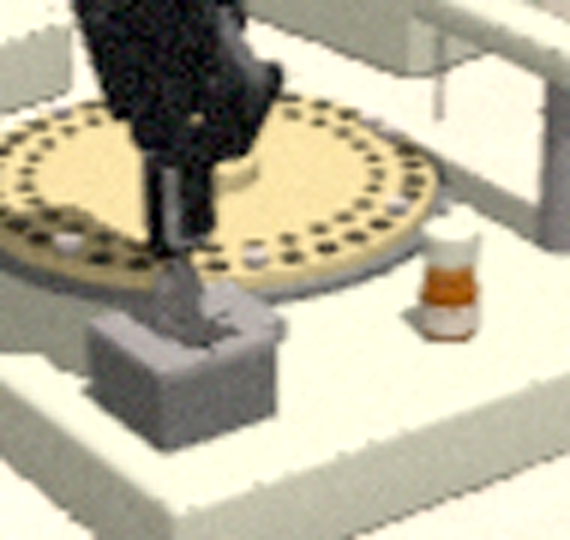

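View pics/o2k2.png

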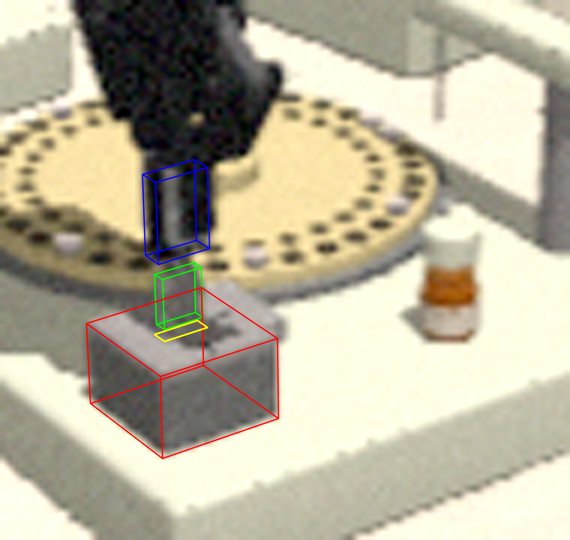

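arm_command(increments=[{"tx": 0.0006,"ty": 0,"tz": -0.002,"rx": 0,"ry": 0,"rz": 0,"fingers": 0.0},{"tx": 0.0006,"ty": 0,"tz": -0.004,"rx": 0,"ry": 0,"rz": 0,"fingers": 0.0},{"tx": 0.0006,"ty": 0,"tz": -0.006,"rx": 0,"ry": 0,"rz": 0,"fingers": 0.0},{"tx": 0.0006,"ty": 0,"tz": -0.008,"rx": 0,"ry": 0,"rz": 0,"fingers": 0.0},{"tx": 0.0006,"ty": 0,"tz": -0.008,"rx": 0,"ry": 0,"rz": 0,"fingers": 0.0}])

```text
t: 7.5
tcp_pos: [0.5212, 0.0592, 0.149]
orientation: [[-0.99, 0.139, 0.0], [0.139, 0.99, -0.0], [-0.0, -0.0, -1.0]]
contact_force: [1.0, -1.0, -1.9]
grip_width: 0.0087
```

```bash
python3 st.py
```

```text
t 7.5 q [-19.7824  27.2243  10.6148 112.3344  -7.3579  41.0584  77.2302] 
p [0.5212 0.0592 0.149 ] jawyaw 81.99133728264032 z [ 0.0003 -0.0001 -1.    ] F [ 1.0189 -0.9536 -1.8724] M [-0.0262 -0.1802  0.0149] w 0.008737571526673236
```

The tip is 3.4 mm below the plate's face with little force, so it is in the slot. Continuing down.

arm_command(increments=[{"tx": 0,"ty": 0,"tz": -0.002,"rx": 0,"ry": 0,"rz": 0,"fingers": 0.0},{"tx": 0,"ty": 0,"tz": -0.004,"rx": 0,"ry": 0,"rz": 0,"fingers": 0.0},{"tx": 0,"ty": 0,"tz": -0.006,"rx": 0,"ry": 0,"rz": 0,"fingers": 0.0},{"tx": 0,"ty": 0,"tz": -0.008,"rx": 0,"ry": 0,"rz": 0,"fingers": 0.0},{"tx": 0,"ty": 0,"tz": -0.01,"rx": 0,"ry": 0,"rz": 0,"fingers": 0.0}])

```text
t: 7.92
tcp_pos: [0.5213, 0.0593, 0.1392]
orientation: [[-0.99, 0.139, 0.001], [0.139, 0.99, 0.0], [-0.001, 0.0, -1.0]]
contact_force: [0.7, -0.2, 0.4]
grip_width: 0.0093
```

arm_command(increments=[{"tx": 0,"ty": 0,"tz": -0.002,"rx": 0,"ry": 0,"rz": 0,"fingers": 0.0},{"tx": 0,"ty": 0,"tz": -0.004,"rx": 0,"ry": 0,"rz": 0,"fingers": 0.0},{"tx": 0,"ty": 0,"tz": -0.004,"rx": 0,"ry": 0,"rz": 0,"fingers": 0.0}])

```text
t: 8.17
tcp_pos: [0.5213, 0.0591, 0.1352]
orientation: [[-0.99, 0.139, 0.0], [0.139, 0.99, -0.0], [-0.0, -0.0, -1.0]]
contact_force: [1.4, -0.2, -1.1]
grip_width: 0.009
```

```bash
python3 st.py
```

```text
t 8.1667 q [-19.5064  28.5251  10.3052 112.7232  -7.7178  39.3719  77.5348] 
p [0.5213 0.0591 0.1352] jawyaw 81.98602573738846 z [ 0.0005 -0.0002 -1.    ] F [ 1.3756 -0.2388 -1.0919] M [-0.2254 -0.3929  0.0526] w 0.008991711337629327
```

arm_command(increments=[{"tx": 0,"ty": 0,"tz": -0.0015,"rx": 0,"ry": 0,"rz": 0.02,"fingers": 0.0},{"tx": 0,"ty": 0,"tz": -0.003,"rx": 0,"ry": 0,"rz": -0.02,"fingers": 0.0},{"tx": 0,"ty": 0,"tz": -0.0045,"rx": 0,"ry": 0,"rz": 0.02,"fingers": 0.0},{"tx": 0,"ty": 0,"tz": -0.006,"rx": 0,"ry": 0,"rz": -0.02,"fingers": 0.0},{"tx": 0,"ty": 0,"tz": -0.0075,"rx": 0,"ry": 0,"rz": 0,"fingers": 0.0}])

```text
t: 8.58
tcp_pos: [0.5217, 0.0598, 0.1285]
orientation: [[-0.99, 0.14, 0.001], [0.14, 0.99, 0.001], [-0.001, 0.001, -1.0]]
contact_force: [-0.4, 1.4, 4.6]
grip_width: 0.0094
```

```bash
python3 st.py;python3 snap.py k3 side:190,125,285,215; python3 o2.py k3 0
```

```text
t 8.5833 q [-19.3725  29.1771  10.1115 112.8632  -7.958   38.5247  77.6583] 
p [0.5217 0.0598 0.1285] jawyaw 81.94643539374528 z [ 0.0013  0.0009 -1.    ] F [-0.4175  1.433   4.6367] M [ 0.3572  0.1696 -0.0013] w 0.009397572913616484
side 6
[0.52155783 0.05995717 0.12806984] 0.06566983878016396
```

View pics/side_k3.png

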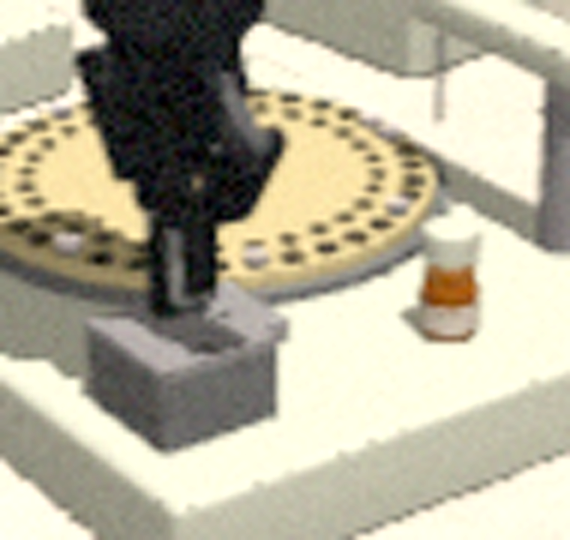

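View pics/o2k3.png

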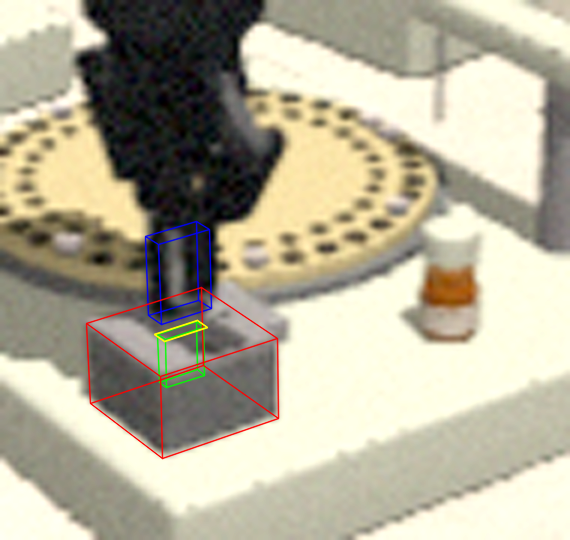

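The key is now 24 mm deep and the head is just above the plate. I'll keep going with the wiggle.

arm_command(increments=[{"tx": 0,"ty": 0,"tz": -0.0015,"rx": 0,"ry": 0,"rz": 0.02,"fingers": 0.0},{"tx": 0,"ty": 0,"tz": -0.003,"rx": 0,"ry": 0,"rz": -0.02,"fingers": 0.0},{"tx": 0,"ty": 0,"tz": -0.0045,"rx": 0,"ry": 0,"rz": 0.02,"fingers": 0.0},{"tx": 0,"ty": 0,"tz": -0.006,"rx": 0,"ry": 0,"rz": -0.02,"fingers": 0.0},{"tx": 0,"ty": 0,"tz": -0.0075,"rx": 0,"ry": 0,"rz": 0,"fingers": 0.0}])

```text
t: 9.05
tcp_pos: [0.5216, 0.0599, 0.1205]
orientation: [[-0.99, 0.139, 0.001], [0.139, 0.99, 0.001], [-0.001, 0.001, -1.0]]
contact_force: [0.7, 1.6, 3.6]
grip_width: 0.0091
```

```bash
python3 st.py
```

```text
t 9.05 q [-19.2177  29.9524   9.9014 113.0567  -8.1449  37.5616  77.8463] 
p [0.5216 0.0599 0.1205] jawyaw 81.99804559941595 z [ 0.0013  0.0008 -1.    ] F [0.7148 1.6087 3.5881] M [ 0.4053 -0.305  -0.0089] w 0.009098663834909645
```

arm_command(increments=[{"tx": 0,"ty": 0,"tz": -0.0007,"rx": 0,"ry": 0,"rz": 0,"fingers": 0.0},{"tx": 0,"ty": 0,"tz": -0.0014,"rx": 0,"ry": 0,"rz": 0,"fingers": 0.0},{"tx": 0,"ty": 0,"tz": -0.0014,"rx": 0,"ry": 0,"rz": 0,"fingers": 0.0}])

```text
t: 9.3
tcp_pos: [0.5216, 0.0599, 0.1194]
orientation: [[-0.99, 0.138, 0.001], [0.138, 0.99, 0.001], [-0.001, 0.001, -1.0]]
contact_force: [1.4, 1.7, 4.4]
grip_width: 0.009
```

arm_command(increments=[{"tx": 0,"ty": 0,"tz": -0.0007,"rx": 0,"ry": 0,"rz": 0,"fingers": 0.0},{"tx": 0,"ty": 0,"tz": -0.0014,"rx": 0,"ry": 0,"rz": 0,"fingers": 0.0},{"tx": 0,"ty": 0,"tz": -0.0014,"rx": 0,"ry": 0,"rz": 0,"fingers": 0.0}])

```text
t: 9.55
tcp_pos: [0.5217, 0.0599, 0.1192]
orientation: [[-0.99, 0.138, 0.001], [0.138, 0.99, 0.001], [-0.001, 0.001, -1.0]]
contact_force: [-3.2, 0.9, 20.7]
grip_width: 0.0093
```

```bash
python3 st.py
```

```text
t 9.55 q [-19.1381  30.09     9.8309 113.0705  -8.1942  37.4176  77.9604] 
p [0.5217 0.0599 0.1192] jawyaw 82.05322855719977 z [ 0.001   0.0012 -1.    ] F [-3.1685  0.8643 20.6711] M [0.444  0.8554 0.0066] w 0.009267198491436956
```

The force rises to about 20 N exactly where home was expected (TCP z 0.1192, expected 0.1194), so the head is on the plate. I'll check by eye, then turn.

```bash
python3 snap.py k4 side:190,125,285,215; python3 o2.py k4 0
```

```text
side 6
[0.52168342 0.0598849  0.11916281] 0.05676280867331096
```

View pics/side_k4.png

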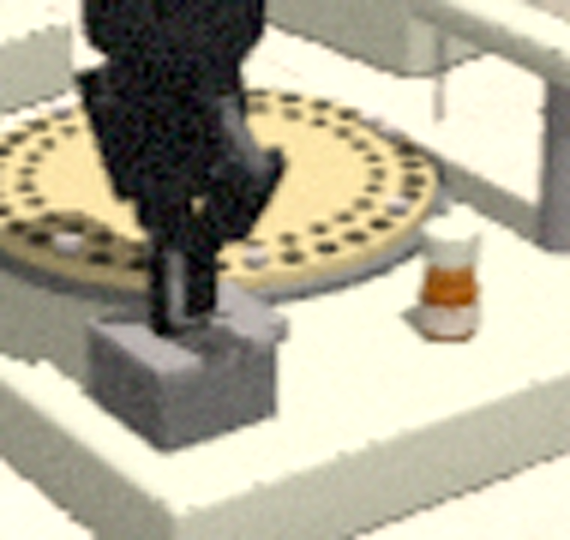

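The picture shows the head down on the plate at about (182,328). I'll turn clockwise (negative rz), keeping a light downward push.

arm_command(increments=[{"tx": 0,"ty": 0,"tz": 0.0003,"rx": 0,"ry": 0,"rz": -0.06,"fingers": 0.0},{"tx": 0,"ty": 0,"tz": 0.0005,"rx": 0,"ry": 0,"rz": -0.13,"fingers": 0.0},{"tx": 0,"ty": 0,"tz": 0.0005,"rx": 0,"ry": 0,"rz": -0.2,"fingers": 0.0},{"tx": 0,"ty": 0,"tz": 0.0005,"rx": 0,"ry": 0,"rz": -0.28,"fingers": 0.0},{"tx": 0,"ty": 0,"tz": 0.0005,"rx": 0,"ry": 0,"rz": -0.36,"fingers": 0.0}])

```text
t: 10.02
tcp_pos: [0.5218, 0.0595, 0.1193]
orientation: [[-0.876, 0.482, 0.001], [0.482, 0.876, 0.001], [-0.001, 0.001, -1.0]]
contact_force: [-1.3, -0.1, 15.4]
grip_width: 0.009
```

```bash
python3 st.py
```

```text
t 10.0167 q [-23.3729  30.5393  15.3232 113.3277 -12.7534  37.6372  61.2653] 
p [0.5218 0.0595 0.1193] jawyaw 61.209547676250615 z [ 0.0014  0.0008 -1.    ] F [-1.3482 -0.0555 15.3776] M [0.137  0.3573 0.1449] w 0.0090401585099426
```

arm_command(increments=[{"tx": 0,"ty": 0,"tz": 0,"rx": 0,"ry": 0,"rz": -0.09,"fingers": 0.0},{"tx": 0,"ty": 0,"tz": 0,"rx": 0,"ry": 0,"rz": -0.18,"fingers": 0.0},{"tx": 0,"ty": 0,"tz": 0,"rx": 0,"ry": 0,"rz": -0.27,"fingers": 0.0},{"tx": 0,"ty": 0,"tz": 0,"rx": 0,"ry": 0,"rz": -0.36,"fingers": 0.0},{"tx": 0,"ty": 0,"tz": 0,"rx": 0,"ry": 0,"rz": -0.45,"fingers": 0.0}])

```text
t: 10.43
tcp_pos: [0.5218, 0.0591, 0.1193]
orientation: [[-0.579, 0.815, 0.001], [0.815, 0.579, 0.0], [-0.0, 0.001, -1.0]]
contact_force: [-2.2, -0.4, 17.9]
grip_width: 0.009
```

```bash
python3 st.py
```

```text
t 10.4333 q [-28.5595  31.4461  22.1516 113.627  -18.5559  38.2417  40.7223] 
p [0.5218 0.0591 0.1193] jawyaw 35.37535626316283 z [ 0.0013  0.0005 -1.    ] F [-2.1647 -0.3637 17.9368] M [-0.0317  0.4002  0.1381] w 0.008968368432528347
```

arm_command(increments=[{"tx": 0,"ty": 0,"tz": 0,"rx": 0,"ry": 0,"rz": -0.09,"fingers": 0.0},{"tx": 0,"ty": 0,"tz": 0,"rx": 0,"ry": 0,"rz": -0.18,"fingers": 0.0},{"tx": 0,"ty": 0,"tz": 0,"rx": 0,"ry": 0,"rz": -0.27,"fingers": 0.0},{"tx": 0,"ty": 0,"tz": 0,"rx": 0,"ry": 0,"rz": -0.36,"fingers": 0.0},{"tx": 0,"ty": 0,"tz": 0,"rx": 0,"ry": 0,"rz": -0.45,"fingers": 0.0}])

```text
t: 10.85
tcp_pos: [0.5215, 0.0588, 0.1193]
orientation: [[-0.167, 0.986, 0.001], [0.986, 0.167, 0.0], [0.0, 0.001, -1.0]]
contact_force: [-3.0, -1.2, 17.2]
grip_width: 0.0092
```

```bash
python3 st.py;python3 snap.py k5 side:190,125,285,215 top:170,140,250,220
```

```text
t 10.85 q [-33.6165  32.758   28.9607 113.9251 -24.4805  39.2796  20.3316] 
p [0.5215 0.0588 0.1193] jawyaw 9.585165625996062 z [ 0.0005  0.0004 -1.    ] F [-3.0429 -1.2103 17.1689] M [-0.1512  0.738   0.1315] w 0.009179549083166049
side 6
top 7
```

View pics/side_k5.png

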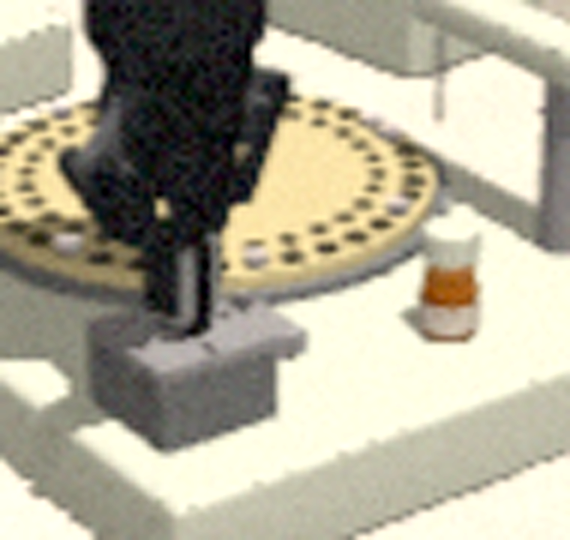

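The key has turned 1.26 rad so far, and the latch lug at (300,340) has swung out, so the plug is following. On to the stop.

arm_command(increments=[{"tx": 0,"ty": 0,"tz": 0,"rx": 0,"ry": 0,"rz": -0.08,"fingers": 0.0},{"tx": 0,"ty": 0,"tz": 0,"rx": 0,"ry": 0,"rz": -0.16,"fingers": 0.0},{"tx": 0,"ty": 0,"tz": 0,"rx": 0,"ry": 0,"rz": -0.24,"fingers": 0.0},{"tx": 0,"ty": 0,"tz": 0,"rx": 0,"ry": 0,"rz": -0.32,"fingers": 0.0},{"tx": 0,"ty": 0,"tz": 0,"rx": 0,"ry": 0,"rz": -0.39,"fingers": 0.0}])

```text
t: 11.37
tcp_pos: [0.521, 0.0589, 0.1193]
orientation: [[0.22, 0.975, -0.001], [0.975, -0.22, 0.001], [0.001, -0.001, -1.0]]
contact_force: [-4.9, 0.5, 20.7]
grip_width: 0.0089
```

```bash
python3 st.py
```

```text
t 11.3667 q [-37.8487  34.2582  34.8058 114.1707 -29.6952  40.5695   2.7312] 
p [0.521  0.0589 0.1193] jawyaw -12.730377631803137 z [-0.0005  0.0008 -1.    ] F [-4.9111  0.4771 20.7241] M [-0.002   1.1131  0.1938] w 0.008859966524277117
```

arm_command(increments=[{"tx": 0,"ty": 0,"tz": 0.0003,"rx": 0,"ry": 0,"rz": -0.03,"fingers": 0.0},{"tx": 0,"ty": 0,"tz": 0.0003,"rx": 0,"ry": 0,"rz": -0.05,"fingers": 0.0},{"tx": 0,"ty": 0,"tz": 0.0003,"rx": 0,"ry": 0,"rz": -0.05,"fingers": 0.0}])

```text
t: 11.62
tcp_pos: [0.5209, 0.0589, 0.1193]
orientation: [[0.266, 0.964, -0.001], [0.964, -0.266, 0.0], [0.0, -0.001, -1.0]]
contact_force: [-2.4, 0.8, 18.4]
grip_width: 0.0093
```

```bash
python3 st.py
```

```text
t 11.6167 q [-38.3829  34.4722  35.5344 114.2012 -30.305   40.7558   0.5908] 
p [0.5209 0.0589 0.1193] jawyaw -15.410835648515974 z [-0.0008  0.0004 -1.    ] F [-2.4057  0.7612 18.3889] M [-0.0143  0.9689  0.2053] w 0.009344253495150242
```

arm_command(increments=[{"tx": 0,"ty": 0,"tz": 0,"rx": 0,"ry": 0,"rz": -0.03,"fingers": 0.0},{"tx": 0,"ty": 0,"tz": 0,"rx": 0,"ry": 0,"rz": -0.05,"fingers": 0.0},{"tx": 0,"ty": 0,"tz": 0,"rx": 0,"ry": 0,"rz": -0.05,"fingers": 0.0}])

```text
t: 11.87
tcp_pos: [0.5208, 0.0589, 0.1193]
orientation: [[0.313, 0.95, -0.001], [0.95, -0.313, 0.0], [0.0, -0.001, -1.0]]
contact_force: [-3.6, -0.5, 18.2]
grip_width: 0.009
```

```bash
python3 st.py; python3 snap.py k6 side:190,125,285,215 top:170,140,250,220
```

```text
t 11.8667 q [-38.9014  34.6925  36.2584 114.2297 -30.952   40.9539  -1.6405] 
p [0.5208 0.0589 0.1193] jawyaw -18.218978517283514 z [-0.001   0.0004 -1.    ] F [-3.6337 -0.5266 18.2265] M [0.0029 1.0263 0.5187] w 0.008953859772530085
side 6
top 7
```

View pics/side_k6.png

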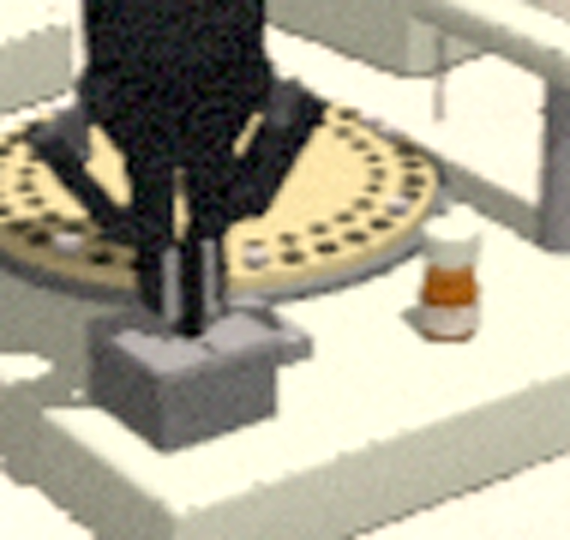

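View pics/top_k6.png

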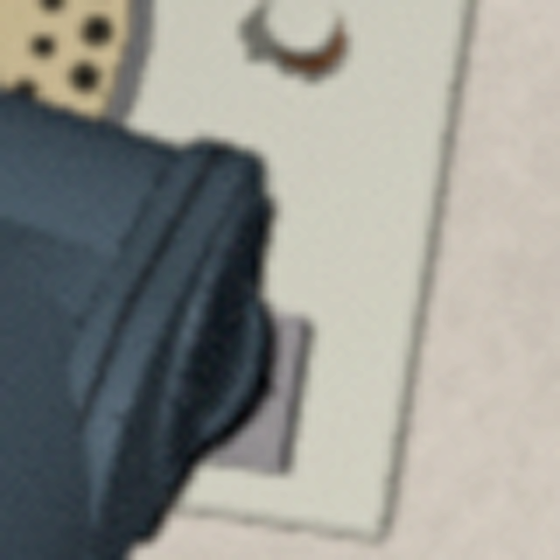

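The torque jumped from 0.2 to 0.52 N m at 1.75 rad, so the plug is at its stop. I'll hold and check that it stays there.

arm_command(increments=[{"tx": 0,"ty": 0,"tz": 0,"rx": 0,"ry": 0,"rz": 0,"fingers": 0.0},{"tx": 0,"ty": 0,"tz": 0,"rx": 0,"ry": 0,"rz": 0,"fingers": 0.0},{"tx": 0,"ty": 0,"tz": 0,"rx": 0,"ry": 0,"rz": 0,"fingers": 0.0},{"tx": 0,"ty": 0,"tz": 0,"rx": 0,"ry": 0,"rz": 0,"fingers": 0.0},{"tx": 0,"ty": 0,"tz": 0,"rx": 0,"ry": 0,"rz": 0,"fingers": 0.0}])

```text
t: 12.38
tcp_pos: [0.5208, 0.059, 0.1193]
orientation: [[0.312, 0.95, -0.001], [0.95, -0.312, 0.001], [0.0, -0.001, -1.0]]
contact_force: [-4.1, 0.4, 19.3]
grip_width: 0.0093
```

```bash
python3 st.py; python3 snap.py k7 side:130,110,420,330
```

```text
t 12.3833 q [-38.8829  34.6817  36.2343 114.2298 -30.9407  40.9509  -1.5961] 
p [0.5208 0.059  0.1193] jawyaw -18.164704686147328 z [-0.001   0.0005 -1.    ] F [-4.053   0.4083 19.2792] M [0.0242 0.9127 0.5505] w 0.009268909544583691
side 2
```

View pics/side_k7.png

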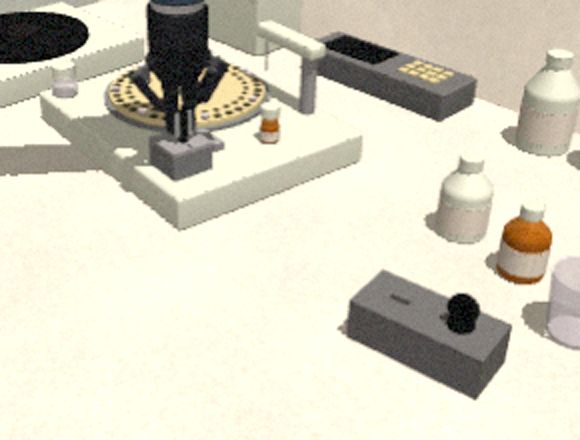

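The hold is steady: torque 0.55 N m, TCP z 0.1193, grip 9.3 mm. The round key at (462,313), the vial, the jar and the bottles are all where they were. Handing in.

```bash
python3 -c "
from cell import robot
print(robot.job_done())"; python3 st.py
```

```text
the job is handed in; nothing more can be done
None
the job is handed in; nothing more can be done
```

I took the flat key from its stand slot, pushed it home in the turret and turned it clockwise. I handed the job in at about 12.5 s, still gripping the key and holding it turned.

- **Home:** The head met the plate at TCP z = 0.1192 m, against 0.1194 m expected, and the push rose to about 20 N there. I wiggled the key slightly on the way down and saw only a few newtons of resistance from the pins.
- **Turned:** The gripper turned about 1.75 rad. The torque rose from 0.2 to 0.55 N m at the end, which I take to be the plug's stop, and the latch lug swung out in the picture. The plug angle itself could not be read.
- **Hold:** A half-second hold before hand-in was steady, with the grip at 9.3 mm and about 19 N pressing down. I could not read the state after handing in.
- **Bystanders:** In the last side picture the round key, vial, jar and both bottles stood unmoved. The beaker was only partly in that view and the wrench was outside it, but the arm never went near either.

**Disagreements in the measurements:** the stand fit and the depth reading of the key differed by about 3 mm, so I corrected the grasp before closing. The turret's corners gave a keyhole position about 1.5 mm from the slot's own triangulation. I used the slot's, and the key went in without catching.

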